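# Slide the seasoning canister along the upstand to its corner

## Robot

A 6-joint arm with a two-finger parallel gripper is mounted at the origin on the work surface. World frame = base frame: x ahead of the robot, y to its left, z up, the work surface at z = 0. Lengths are in m, angles in rad, forces in N, time in s.
With the tool pointing down it reaches from about 0.35 to 0.85 m from the base axis. Payload 8.1 kg.
Tool frame: the origin (TCP) lies midway between the tips of the shut fingers; the grasp point (between the pads) lies robot.grip_depth behind it (robot.grip_depth is the distance from the TCP to the grasp point, in m); z points along the fingers, y is the line along which they close (so a half turn about z gives the same grasp; the last joint's range is limited). The gripper opens to 93 mm and grips with 3 to 60 N. Pads are 15 mm wide; open, the fingers measure 128 mm over their backs; the gripper's body (75 mm by 188 mm) begins 65 mm behind the grasp point.
Start: joints at [-1.362, 0.13, 1.488, -0, 1.523, -0.085], TCP at [0.174, -0.574, 0.219] pointing down, gripper open.
Joint ranges: [-2.96, 2.96], [-0.89, 2.26], [0.02, 2.5], [-1.34, 4.48], [0, 2.73], [-2.66, 2.66]. Speed limits (rad/s): [2.39, 2.39, 2.79, 3.14, 3.14, 3.14].

## Interface

Orientations are given as a rotation vector (axis times angle).
In Python, from plant import robot gives the robot as it stands.
- The arm moves only by the tool carry_out, never from a script. Its argument "rows" is a list of rows, each a list of 6 numbers: the shift along the tool's x, y, z in m, then the turn, a rotation vector about the tool's x, y, z in degrees. A call has 1 to 12 rows; each row is the pose to reach, as a shift and turn from the pose commanded when the call began, along the tool's axes at that moment; what a row does not reach only later rows make up. A row lasts 1/8 s, in which the tool goes at most 62.5 mm and 10.7 degrees, less where a joint would pass 70% of its speed; a pose out of reach is approached as far as the arm can. A call with a gripper value outside its range is refused whole. "jaw" is the closure in counts, from 0 (fully open) to 255 (shut), set as the call begins (left out, the last holds). The fingers move at their own pace and stop on an object; "force" is the grip in N (left out, the last holds). Time passes only in rows, so rows that repeat a pose let the fingers close. It gives the time, the measured TCP pose, the force, the opening and the grip force at its end, in the units of the state.
- robot.read_state(): the state, without advancing time (a new reading comes with each control period).
- robot.read_camera(name): name is "scene" or "top" or "wrist"; returns the picture (400x640x3 uint8, red, green, blue); there is no depth.
- robot.camera_model(name): a dict with "fx", "fy", "cx", "cy" (pixels), "dist" ([k1, k2, p1, p2, k3] as OpenCV has them; the pictures are not rectified), "R" (3x3) and "t" (3): a world point X has camera coordinates R X + t; the wrist camera has in their place "mount" (4x4, takes a point from camera to tool coordinates, whose origin is the TCP and whose axes are the flange's). Camera axes: x right, y down, z forward; pixel columns grow to the right and rows downward; lengths in m; the calibration is good to about 2 mm. A picture is of the moment at which its call begins: read the wrist's pose just before it. camera_model takes no time and is no camera call.
- robot.close_job(): hands the job in; it is judged then, once.
Trained networks look in the newest picture that a camera, given by its name, has taken for a name from the list of things; names that differ only in an ending like _2 or _b are one class to them, and where a whole thing is asked for, a point or a joint stands for the part that bears it (a point fixed in the world has none). Each returns a list of dicts, best first, with "conf" (0 to 1); they miss things now and then, are a little off and sometimes report something else, mostly with a low value. They report only what shows in the picture. A call takes as long as a camera call. They do not tell look-alikes from the thing itself.
- robot.outline_of(camera, target): "pixels" (400x640 bool, what is visible of it) and "pixel" ([column, row] in pixels, amid what is visible of it).
The state is a dict: "t": time; "q": joint angles; "dq": joint speeds; "joint_torque": joint torques, N m; "tool_pos": TCP position; "orientation": TCP orientation; "force": force on the tool from outside, world axes, zero at the start; "wrist_torque": the same for the moment, N m; "opening": finger opening in m; "gripper_force": force on a finger pad.
Only numpy, scipy, OpenCV 4.12 (cv2) and the standard library are available. Lean on these libraries where they do the work, as an engineer would, in place of code of your own. Each camera call takes 0.05 s, during which the arm holds its last target. There are 200 camera calls.

## Task

The big squat steel canister is blocking the serving spot on the counter. Push it along the low steel upstand, keeping it against the upstand all the way and standing on the counter (do not lift or tip it), until it rests against the stop at the end of the upstand. Leave the small canister where it stands.

Things in the scene. Friction and masses are not known exactly. Their poses are not given: they have to be found in the camera images.
- big_canister: Closed plain steel canister, an upright cylinder 100 mm in diameter, 66 mm high, flat lid, 0.4 to 0.85 kg, too wide for most grippers. Loose; origin at the centre of its underside, z up, any yaw. It starts on the counter on the robot's side of the upstand, 1 to 4 mm from its face, its centre 220 to 310 mm from the stop.
- upstand: Fixed steel strip, an L seen from above, 50 mm high, 10 mm thick. Origin: its inside corner on the counter (z = 0). The upstand runs 460 mm from the corner along its +y (yaw within 0.15 rad of world); its face is the plane x = 0, facing -x, to the robot. The stop, at the right end seen from the robot, has its face in the plane y = 0, facing +y, and reaches 115 mm from the corner along -x.
- small_canister: A smaller closed steel canister of the same make, 66 mm in diameter and 66 mm high, standing loose on the counter behind the upstand (on the side away from the robot), its centre 60 to 90 mm beyond the guiding face. Origin at the centre of its underside. A bystander: not to be moved.
There are look-alikes about, which are no part of the job. Leave any blue look-alike of the big_canister alone.

How it is judged:
At the end, for the whole second after the job is handed in: The big canister stands upright (within 0.1 rad) and at rest on the counter in the corner of the upstand, its side within 12 mm of the stop and within 15 mm of the upstand's face; the small canister is within 30 mm of where it stood (y of big_canister in the frame of upstand between 0.04 and 0.062 m and x of big_canister in the frame of upstand between -0.065 and -0.04 m and angle between big_canister's own z axis and vertical below 0.1 rad and height (world z) of big_canister below 0.008 m and linear speed of big_canister below 0.01 m/s and distance of small_canister from where it was at the start of the episode below 0.03 m); the robot touches nothing.
It fails at once if the big canister strays from the upstand: its side is more than 25 mm from the upstand's face (x of big_canister in the frame of upstand below -0.075 m).
It fails at once if the big canister is lifted more than 15 mm off the counter (height (world z) of big_canister above 0.015 m).
It fails at once if the big canister is tipped by more than 0.3 rad (angle between big_canister's own z axis and vertical above 0.3 rad).
It fails at once if the small canister is knocked more than 30 mm from its place (distance of small_canister from where it was at the start of the episode above 0.03 m).
It also fails if it takes over 42 s, if anything falls off the work surface, if the arm or the gripper's body presses on something with over 40 N, if the wrist force passes 120 N, or if a joint passes its speed limit or range.

## Working session

There is one attempt and no reset: what is moved stays moved. The work goes in short steps, Python scripts to look and compute and a tool call to move; the robot and the scene stay as the last step left them, time stands still between calls to the robot, and variables do not carry over. Pictures are saved under pics/ and viewed, at most 10 in all, crops included, and the job is handed in when it is done.

Besides the shell and the picture viewer there is one more tool, called by a JSON object that holds its "fn" and its "kwargs", one argument or row to a line. carry_out: Moves the arm, as the interface text tells. Its arguments: {"type":"object","properties":{"rows":{"type":"array"},"jaw":{"type":"number"},"force":{"type":"number"}},"required":["rows"]}

```bash
mkdir -p pics; ls
python3 - <<'E'
from plant import robot
import cv2,numpy as np
a=robot.read_camera("top");b=robot.read_camera("scene")
cv2.imwrite("pics/top.png",a[...,::-1]);cv2.imwrite("pics/scene.png",b[...,::-1])
for c in("top","scene"):
  print(c,robot.camera_model(c))
  for n in("big_canister","upstand","small_canister"):
    for d in robot.outline_of(c,n): 
      ys,xs=np.nonzero(d["pixels"]);print(n,round(d["conf"],2),d["pixel"],xs.min(),xs.max(),ys.min(),ys.max())
print(robot.read_state(),robot.grip_depth)
E
```

```text
pics
top {'fx': 506.02218668767483, 'fy': 506.02218668767483, 'cx': 318.5092204344904, 'cy': 200.36897987265888, 'dist': array([-0.13063803,  0.        ,  0.        ,  0.        ,  0.        ]), 'R': array([[-0.0102285 , -0.99953924, -0.02857756],
       [-0.98503597,  0.01498899, -0.17169584],
       [ 0.17204508,  0.02639373, -0.98473543]]), 't': array([0.07818749, 0.55997159, 0.82661256])}
big_canister 0.71 [220.1, 288.5] 192 254 257 314
big_canister 0.68 [316.4, 209.2] 287 344 181 241
big_canister 0.59 [196.9, 127.6] 169 229 98 158
big_canister 0.57 [178.1, 204.5] 149 211 174 233
upstand 0.7 [386.3, 181.0] 229 495 160 262
small_canister 0.59 [450.5, 144.3] 431 473 125 166
scene {'fx': 460.0726153161042, 'fy': 460.0726153161042, 'cx': 321.18974350950003, 'cy': 198.11800574876546, 'dist': array([-0.02095482,  0.        ,  0.        ,  0.        ,  0.        ]), 'R': array([[ 0.50914259,  0.86063913,  0.0086092 ],
       [ 0.51504155, -0.29664709, -0.80419693],
       [-0.68956945,  0.413885  , -0.59430057]]), 't': array([-0.32439434, -0.25206073,  1.33733917])}
big_canister 0.97 [3
[... 273 characters left out ...]
t': 0.4, 'q': array([-1.36240260e+00,  1.30544844e-01,  1.48836834e+00, -2.89528559e-05,
        1.52298666e+00, -8.54015741e-02]), 'dq': array([-4.40155572e-04, -2.41566456e-03, -3.14411814e-03,  2.74628030e-05,
        6.00014686e-04,  1.22890773e-03]), 'joint_torque': array([-2.46655454e-04, -5.58977616e+01, -4.91325188e+01,  7.66953360e-02,
        2.65488663e-02, -5.68472944e-05]), 'tool_pos': array([ 0.17374473, -0.57420546,  0.21845609]), 'orientation': array([-3.10745560e+00, -4.59792158e-01,  7.49891587e-05]), 'force': array([0.4375378 , 0.06811202, 0.83735118]), 'wrist_torque': array([0.0074738 , 0.00185562, 0.01509254]), 'gripper_force': 0.0, 'opening': 0.09307876680863059} 0.0188
```

View pics/top.png

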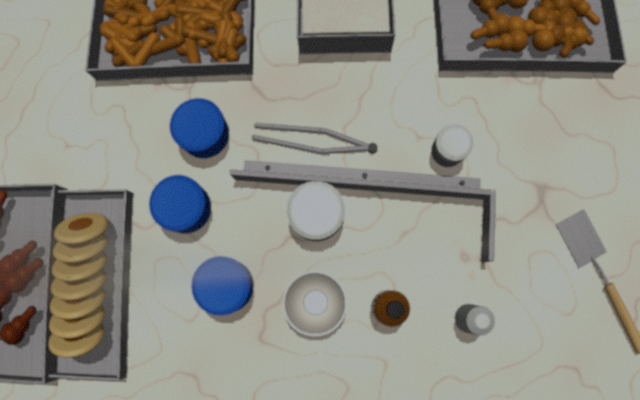

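View pics/scene.png

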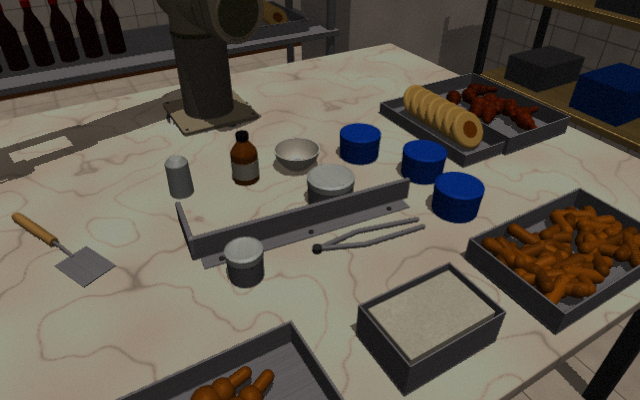

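Top view: the white steel canister's lid is centred near (316,209). The upstand runs from (235,172) to its corner at about (490,190), and the stop ends near (488,262). The small canister is at (452,144) and the blue look-alikes are to the left. In the scene view, tall items (bottle, shaker) stand well in front of the push lane. Next I'll work out positions.

```bash
cat > h.py <<'E'
import numpy as np,cv2
from plant import robot
def ray(c,uv,z):
    m=robot.camera_model(c);K=np.array([[m["fx"],0,m["cx"]],[0,m["fy"],m["cy"]],[0,0,1]])
    p=cv2.undistortPoints(np.array(uv,float).reshape(-1,1,2),K,m["dist"]).reshape(-1,2)
    d=np.c_[p,np.ones(len(p))]@m["R"];o=-m["R"].T@m["t"]
    return o+d*((z-o[2])/d[:,2])[:,None]
def proj(c,X):
    m=robot.camera_model(c);K=np.array([[m["fx"],0,m["cx"]],[0,m["fy"],m["cy"]],[0,0,1]])
    return cv2.projectPoints(np.array(X,float),cv2.Rodrigues(m["R"])[0],m["t"],K,m["dist"])[0].reshape(-1,2)
def circ(x,y,z,r,n=60):
    a=np.linspace(0,2*np.pi,n);return np.c_[x+r*np.cos(a),y+r*np.sin(a),0*a+z]
def cylfit(c,mask,r,h=.066):
    from scipy.optimize import minimize
    def cost(p):
        P=np.vstack([proj(c,circ(*p,0,r)),proj(c,circ(*p,h,r))])
        m=np.zeros((1600,2560),np.uint8);cv2.fillConvexPoly(m,cv2.convexHull((P*4+1.5).astype(np.int32)),1)
        m=cv2.resize(m.astype(np.float32),(640,400),interpolation=cv2.INTER_AREA)
        return np.abs(m-mask).sum()
    ys,xs=np.nonzero(mask);x0=ray(c,[[xs.mean(),ys.mean()]],h*.7)[0,:2]
    s=minimize(cost,x0,method="Nelder-Mead",options=dict(initial_simplex=[x0,x0+[.01,0],x0+[0,.01]],xatol=2e-4,fatol=.5))
    return s.x,s.fun
E
python3 - <<'E'
from h import *
a=robot.read_camera("top")
for n,px,r in(("big_canister",[316,209],.05),("small_canister",[451,144],.033)):
  for d in robot.outline_of("top",n):
    if np.hypot(*(np.array(d["pixel"])-px))<15: print(n,cylfit("top",d["pixels"].astype(float),r))
cv2.imwrite("pics/crop.png",cv2.resize(a[140:280,225:505,::-1],None,fx=2.8,fy=2.8,interpolation=cv2.INTER_CUBIC))
E
```

```text
big_canister (array([0.54303426, 0.07655192]), np.float64(136.5625))
```

View pics/crop.png

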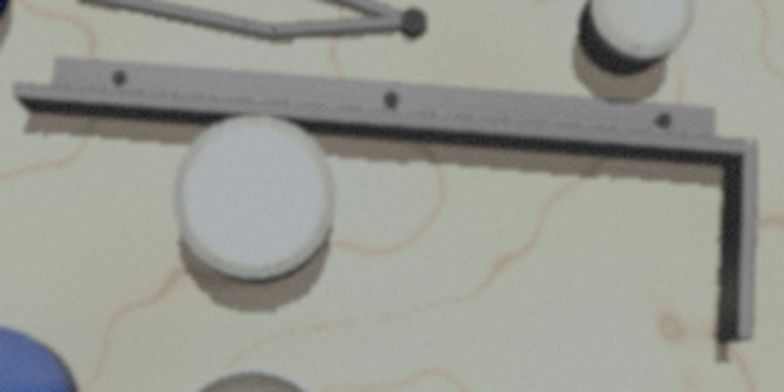

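The crop shows the upstand's top inner edge running from (22,98) to (743,154). The stop's inner top edge runs down to (737,338), and the lid is centred at about (254,197) with a radius of about 79.

Run:
```python
from h import *
f=lambda p:np.array(p)/2.8+[225,140]-.32
u=ray("top",f([[22,98],[743,154],[737,338]]),.05)
print(u, np.linalg.norm(np.diff(u,axis=0),axis=1))
d=u[0]-u[1];th=np.arctan2(-d[0],d[1]);print("yaw",th)
R=np.array([[np.cos(th),-np.sin(th)],[np.sin(th),np.cos(th)]])
l=ray("top",f([[254.5,197],[176,197],[333,197],[254,115],[254,279]]),.066);print(l)
for p in (l[0,:2],(l[1]+l[2])[:2]/2):print("big in upstand",R.T@(p-u[1,:2]))
print("px at 0.12 etc:",[ (u[1,:2]+R@np.array(q)) for q in([-.05,.05],[-.055,.35])])
for c in ("scene",):
  for o in robot.outline_of(c,"big_canister"): print(o["pixel"])
```

```text
[[ 0.6091007   0.2221329   0.05      ]
 [ 0.56636149 -0.22827407  0.05      ]
 [ 0.45238573 -0.21725288  0.05      ]] [0.4524302  0.11450738]
yaw -0.09460693598535017
[[0.54150777 0.0757695  0.066     ]
 [0.54219728 0.12336587 0.066     ]
 [0.54080737 0.02833761 0.066     ]
 [0.59219517 0.07560779 0.066     ]
 [0.4917962  0.07653198 0.066     ]]
big in upstand [-0.05346431  0.30033609]
big in upstand [-0.05347751  0.30041745]
px at 0.12 etc: [array([ 0.52130838, -0.17377437]), array([0.5446705 , 0.12535639])]
[361.4, 138.9]
[455.8, 194.4]
[328.0, 182.0]
[421.6, 162.0]
```

{"fn": "carry_out", "kwargs": {
  "rows": [
    [0.04,-0.043,0,0,0,-6.9],
    [0.08,-0.086,0,0,0,-13.8],
    [0.12,-0.129,0,0,0,-20.7],
    [0.16,-0.172,0,0,0,-27.6],
    [0.2,-0.215,0,0,0,-34.5],
    [0.24,-0.258,0,0,0,-41.4],
    [0.28,-0.301,0,0,0,-48.3],
    [0.32,-0.344,0,0,0,-55.2],
    [0.36,-0.387,0,0,0,-62.1],
    [0.4,-0.43,0,0,0,-69],
    [0.44,-0.473,0,0,0,-75.9],
    [0.48,-0.515,0,0,0,-82.8]
  ],
  "jaw": 255,
  "force": 20
}}

```text
t: 2.1
tool_pos: [0.4848, 0.0597, 0.219]
orientation: [2.021, 2.404, 0.001]
force: [1.0, -0.1, -0.5]
opening: 0.0005
gripper_force: 0.0
```

{"fn": "carry_out", "kwargs": {
  "rows": [
    [0.044,0.033,0,0,0,0],
    [0.088,0.066,0,0,0,0],
    [0.088,0.066,0.05,0,0,0],
    [0.088,0.066,0.1,0,0,0],
    [0.088,0.066,0.12,0,0,0],
    [0.088,0.066,0.12,0,0,0]
  ]
}}

```text
t: 2.85
tool_pos: [0.5335, 0.1551, 0.0977]
orientation: [-2.026, -2.399, 0.003]
force: [0.4, -0.2, 0.5]
opening: 0.0007
gripper_force: 0.0
```

Run:
```python
from h import *
s=robot.read_state();print(s["tool_pos"],s["orientation"],s["q"])
a=robot.read_camera("wrist");cv2.imwrite("pics/w1.png",a[...,::-1])
b=robot.read_camera("scene");cv2.imwrite("pics/s1.png",cv2.resize(b[80:300,150:500,::-1],None,fx=2.2,fy=2.2))
```

```text
[0.53346178 0.15513385 0.09769127] [-2.02624415 -2.39858754  0.0032827 ] [1.90700965e-01 1.04578569e-01 1.74214278e+00 1.46896027e-05
 1.29756888e+00 2.27953399e-02]
```

View pics/s1.png

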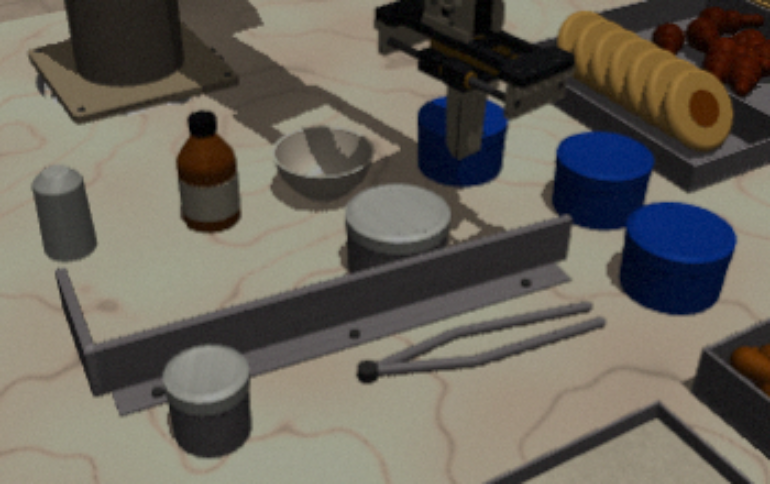

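View pics/w1.png

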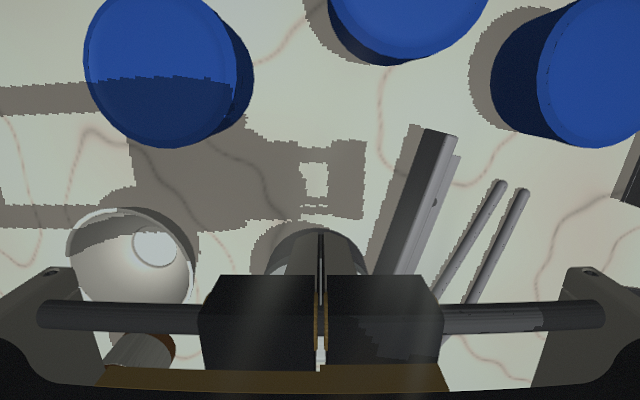

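The canister's +y side is clear: the fingers hang between it and the nearest blue can. Descending, then pushing.

{"fn": "carry_out", "kwargs": {
  "rows": [
    [0,0,0.03,0,0,0],
    [0,0,0.06,0,0,0],
    [0,0,0.076,0,0,0],
    [0,0,0.076,0,0,0],
    [-0.0072,-0.002,0.076,0,0,0],
    [-0.0145,-0.0039,0.076,0,0,0],
    [-0.0193,-0.0052,0.076,0,0,0],
    [-0.0242,-0.0065,0.076,0,0,0],
    [-0.029,-0.0078,0.076,0,0,0],
    [-0.0338,-0.0091,0.076,0,0,0],
    [-0.0386,-0.0104,0.076,0,0,0],
    [-0.0386,-0.0104,0.076,0,0,0]
  ]
}}

```text
t: 4.45
tool_pos: [0.5311, 0.116, 0.0234]
orientation: [2.027, 2.4, 0.003]
force: [-1.3, 5.4, 2.2]
opening: 0.0004
gripper_force: 2.2
```

Run:
```python
from h import *
s=robot.read_state();print(s["tool_pos"],s["orientation"],s["force"])
a=robot.read_camera("top");cv2.imwrite("pics/t2.png",cv2.resize(a[130:290,150:510,::-1],None,fx=2.2,fy=2.2))
```

```text
[0.53107306 0.11604604 0.02343432] [2.02726233 2.39987998 0.00259538] [-1.28127063  5.44609437  2.19852272]
```

View pics/t2.png

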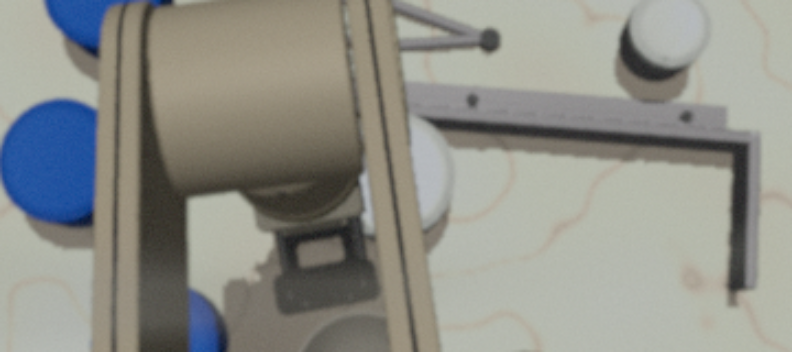

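The lid's right edge moved from about pixel 344 to 357, roughly 20 mm, with 5 N of contact force. The push is engaged, so I'll continue.

{"fn": "carry_out", "kwargs": {
  "rows": [
    [-0.0087,-0.0023,0,0,0,0],
    [-0.0174,-0.0047,0,0,0,0],
    [-0.0261,-0.007,0,0,0,0],
    [-0.0348,-0.0094,0,0,0,0],
    [-0.0435,-0.0117,0,0,0,0],
    [-0.0521,-0.014,0,0,0,0],
    [-0.0608,-0.0164,0,0,0,0],
    [-0.0695,-0.0187,0,0,0,0],
    [-0.0782,-0.0211,0,0,0,0],
    [-0.0869,-0.0234,0,0,0,0],
    [-0.0956,-0.0257,0,0,0,0],
    [-0.1043,-0.0281,0,0,0,0]
  ]
}}

```text
t: 6.0
tool_pos: [0.52, 0.0095, 0.0231]
orientation: [-2.025, -2.399, -0.002]
force: [-4.9, 11.1, 9.5]
opening: 0.0002
gripper_force: 6.2
```

Run:
```python
from h import *
s=robot.read_state();print(s["tool_pos"],s["orientation"],s["force"])
p=s["tool_pos"][:2]-[.5664,-.2283];print("u",p@[.9955,-.0945],p@[.0945,.9955])
a=robot.read_camera("scene");cv2.imwrite("pics/s3.png",cv2.resize(a[100:300,150:450,::-1],None,fx=2.5,fy=2.5))
```

```text
[0.51995013 0.00949537 0.02314035] [-2.02499221e+00 -2.39909308e+00 -2.16514970e-03] [-4.86905997 11.14915813  9.48578315]
u -0.06871250955749272 0.23233578025279625
```

View pics/s3.png

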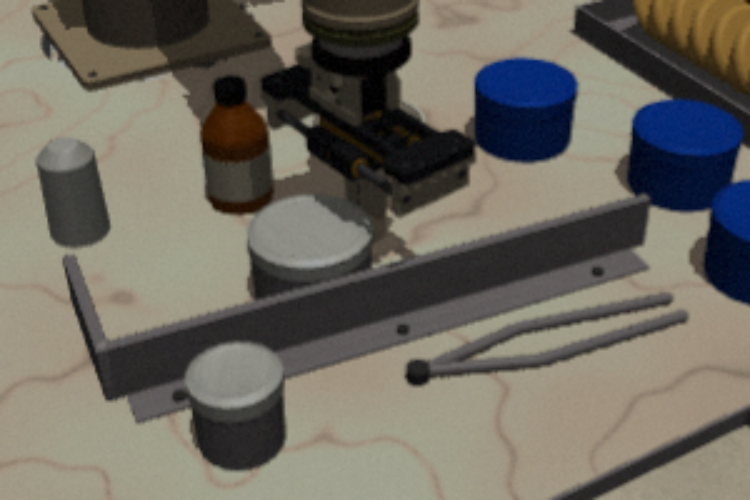

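The canister (lid at about (310,235)) is against the upstand and upright. I'll check clearance to the bottle at about (238,150) before sweeping the gripper body on.

Run:
```python
from h import *
b=ray("scene",[[150+238/2.5,100+200/2.5]],0)[0]
print("base front",b)
b[:2]-=[.0,0]
for h in(.08,.1,.12,.14,.16): print(h,proj("scene",[[b[0]-.02,b[1]+.01,h]]),ray("top",[[392,309]],h))
print("cap px",150+229/2.5,100+82/2.5)
```

```text
base front [ 0.37975784 -0.05026508  0.        ]
0.08 [[242.62929008 144.68270061]] [[ 0.37543866 -0.04683361  0.08      ]]
0.1 [[241.7939916  136.76509179]] [[ 0.37627335 -0.04455641  0.1       ]]
0.12 [[240.94009093 128.66211273]] [[ 0.37710804 -0.0422792   0.12      ]]
0.14 [[240.06699795 120.36751104]] [[ 0.37794272 -0.040002    0.14      ]]
0.16 [[239.17409956 111.87476791]] [[ 0.37877741 -0.03772479  0.16      ]]
cap px 241.6 132.8
```

Clearance is about 18 mm sideways. Continuing.

{"fn": "carry_out", "kwargs": {
  "rows": [
    [-0.0087,-0.0023,0,0,0,0],
    [-0.0174,-0.0047,0,0,0,0],
    [-0.0261,-0.007,0,0,0,0],
    [-0.0348,-0.0094,0,0,0,0],
    [-0.0435,-0.0117,0,0,0,0],
    [-0.0521,-0.014,0,0,0,0],
    [-0.0608,-0.0164,0,0,0,0],
    [-0.0695,-0.0187,0,0,0,0],
    [-0.0782,-0.0211,0,0,0,0],
    [-0.0869,-0.0234,0,0,0,0],
    [-0.0956,-0.0257,0,0,0,0],
    [-0.1,-0.027,0,0,0,0]
  ]
}}

```text
t: 7.55
tool_pos: [0.5095, -0.0937, 0.0228]
orientation: [-2.025, -2.398, -0.001]
force: [-5.0, 11.8, 9.2]
opening: 0.0006
gripper_force: 6.3
```

{"fn": "carry_out", "kwargs": {
  "rows": [
    [-0.003,-0.0008,0,0,0,0],
    [-0.006,-0.0016,0,0,0,0],
    [-0.009,-0.0024,0,0,0,0],
    [-0.012,-0.0032,0,0,0,0]
  ]
}}

```text
t: 8.05
tool_pos: [0.5083, -0.1055, 0.0228]
orientation: [-2.024, -2.398, -0.002]
force: [-5.7, 13.4, 9.8]
opening: 0.0006
gripper_force: 6.9
```

Run:
```python
from h import *
s=robot.read_state();print(s["tool_pos"],s["force"])
p=s["tool_pos"][:2]-[.5664,-.2283];print("u",p@[.9955,-.0945],p@[.0945,.9955])
a=robot.read_camera("top");cv2.imwrite("pics/t4.png",cv2.resize(a[130:290,310:510,::-1],None,fx=3.5,fy=3.5))
```

```text
[ 0.50832186 -0.10545822  0.02275509] [-5.7287358  13.37052899  9.82064332]
u -0.06942533907079344 0.1168006048191749
```

View pics/t4.png

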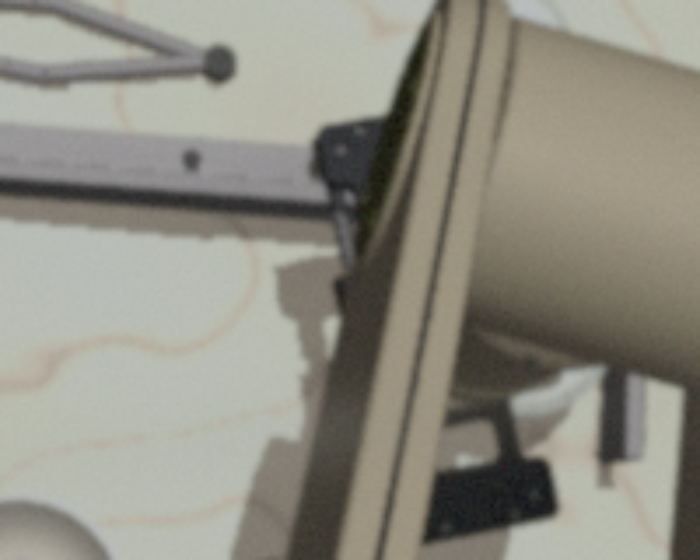

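The arm hides the corner, but part of the canister and the stop show near (560,400). I'll creep on and watch for the force rise at the stop.

{"fn": "carry_out", "kwargs": {
  "rows": [
    [-0.002,-0.0005,0,0,0,0],
    [-0.004,-0.001,0,0,0,0],
    [-0.006,-0.0016,0,0,0,0],
    [-0.006,-0.0016,0,0,0,0]
  ]
}}

```text
t: 8.6
tool_pos: [0.5077, -0.112, 0.0226]
orientation: [-2.024, -2.398, -0.001]
force: [-3.8, 9.6, 6.7]
opening: 0.0006
gripper_force: 5.1
```

{"fn": "carry_out", "kwargs": {
  "rows": [
    [-0.001,-0.0003,0,0,0,0],
    [-0.002,-0.0005,0,0,0,0],
    [-0.003,-0.0008,0,0,0,0]
  ]
}}

```text
t: 8.98
tool_pos: [0.5074, -0.1144, 0.0226]
orientation: [-2.024, -2.397, -0.002]
force: [-4.4, 17.0, 10.2]
opening: 0.0002
gripper_force: 8.7
```

{"fn": "carry_out", "kwargs": {
  "rows": [
    [-0.001,-0.0003,0,0,0,0],
    [-0.002,-0.0005,0,0,0,0]
  ]
}}

```text
t: 9.22
tool_pos: [0.5074, -0.1145, 0.0226]
orientation: [-2.022, -2.396, -0.006]
force: [-4.8, 27.0, 12.8]
opening: 0.0006
gripper_force: 13.8
```

The force rose to 27 N with no further motion, so the canister is on the stop. Backing off along the upstand, then up.

{"fn": "carry_out", "kwargs": {
  "rows": [
    [0.002,0.0005,0,0,0,0],
    [0.005,0.0013,0,0,0,0],
    [0.015,0.002,0,0,0,0],
    [0.035,0.002,0,0,0,0],
    [0.05,0,0,0,0,0],
    [0.05,0,-0.05,0,0,0],
    [0.05,0,-0.1,0,0,0],
    [0.09,-0.03,-0.15,0,0,0],
    [0.14,-0.04,-0.2,0,0,0],
    [0.19,-0.05,-0.2,0,0,0],
    [0.24,-0.05,-0.2,0,0,0],
    [0.24,-0.05,-0.2,0,0,0]
  ]
}}

```text
t: 10.72
tool_pos: [0.4176, 0.113, 0.2229]
orientation: [2.02, 2.406, 0.002]
force: [0.6, -0.5, -0.5]
opening: 0.0006
gripper_force: 0.0
```

Run:
```python
from h import *
s=robot.read_state();print(s["tool_pos"],s["force"],s["t"])
a=robot.read_camera("top");cv2.imwrite("pics/t5.png",cv2.resize(a[110:290,300:520,::-1],None,fx=3,fy=3))
```

```text
[0.41764228 0.11295356 0.22293145] [ 0.57555258 -0.51726251 -0.52479685] 10.725
```

View pics/t5.png

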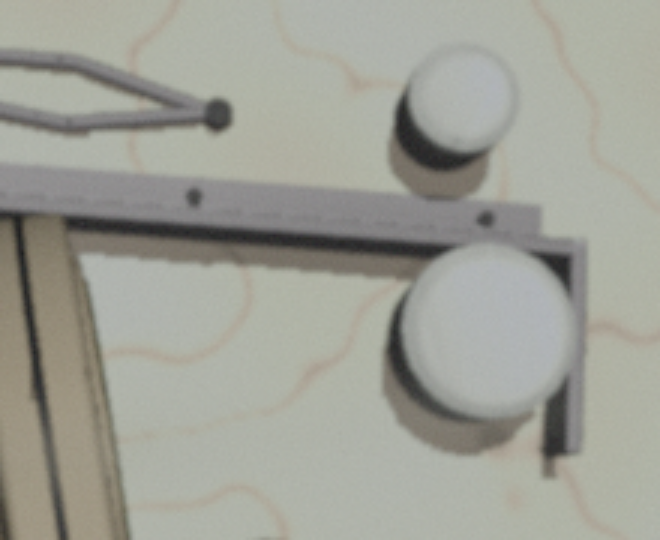

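The canister is in the corner with its lid at about (488,330), touching the stop and the face. The small canister hasn't moved. I'll compute the final position and hand in if it fits.

Run:
```python
from h import *
l=ray("top",[[300+488/3-.33,110+330/3-.33]],.066)[0,:2]-[.5664,-.2283]
x,y=l@[.9955,-.0945],l@[.0945,.9955];print(x,y)
if -.063<x<-.042 and .04<y<.06: print(robot.close_job())
```

```text
-0.050275754456617354 0.05132549208907393
the job is handed in; nothing more can be done
None
```

I pushed the big canister along the upstand to the stop and handed the job in at about 11 s; the camera puts its centre 50 mm from the upstand's face and 51 mm from the stop, both within limits, and the small canister shows no sign of having moved.

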